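Bring an empty pan under the funnel of a filling slide

ROBOT

A 6-joint arm with a two-finger parallel gripper is mounted at the origin on a cart in front of the work surface, level with it; the furniture and walls round the work are solid. World frame = base frame: x ahead of the robot, y to its left, z up, the work surface at z = 0. Lengths are in m, angles in rad, forces in N, time in s.
With the tool pointing down it reaches from about 0.275 to 0.875 m from the base axis. Payload 12.5 kg.
Tool frame: the origin (TCP) lies at the very end of the fingers, on their centre line; the grasp point (between the pads) lies 19 mm behind it; z points along the fingers, y is the line along which they close (so a half turn about z gives the same grasp; the last joint's range is limited). The gripper opens to 85 mm and grips with 20 to 120 N. Pads are 22 mm wide; open, the fingers measure 114 mm over their backs; the gripper's body (76 mm by 85 mm) begins 54 mm behind the grasp point. The pads swing forward as they close: fully open they stand 13 mm farther back than shut.
Start: joints at [1.109, 0.351, 1.652, -0, 1.139, -0.085], TCP at [0.202, 0.511, 0.231] pointing down, gripper open.
Joint ranges: [-2.75, 2.75], [-0.79, 2.1], [0.01, 2.65], [-1.57, 4.71], [0.07, 3.14], [-2.87, 2.87]. Speed limits (rad/s): [2.22, 2.22, 2.79, 3.14, 3.14, 3.14].

INTERFACE

Orientations are given as a 3x3 rotation matrix whose columns are the frame's x, y, z axes.
In Python, from bench import manip gives the robot as it stands. Calls block until the motion is done:
- manip.move_ptp(position, orientation): joint-space move of the TCP to a pose.
- manip.move_l(position, attitude=None, max_speed=0.15): straight line of the TCP; attitude=None keeps the orientation; max_speed is the mean speed in m/s.
- manip.move_j(angles): joint-space move.
- manip.set_gripper(opening, effort=None): opening from 0.0 (shut) to 1.0 (fully open); effort is the grip in N (None keeps the last); returns when the fingers have stopped.
- manip.dwell(seconds).
- manip.inverse_kinematics(position, orientation): joint angles nearest the present ones, or None.
- manip.grab_frame(name): name is "side" or "top" or "wrist"; returns (picture, depth): 420x560x3 uint8, red, green, blue; 420x560 float32, m along the optical axis (not along the pixel's ray), 0 where there is no reading.
- manip.get_calibration(name): a dict with "camera_matrix" (3x3 intrinsics, pixels), "R" (3x3) and "t" (3): a world point X has camera coordinates R X + t. Camera axes: x right, y down, z forward; pixel columns grow to the right and rows downward; lengths in m; the calibration is good to about 2 mm. A picture is of the moment at which its call begins: read the wrist's pose just before it. get_calibration takes no time and is no camera call; for the wrist camera it gives the pose at the moment of the call.
A pose or a line that the arm cannot do raises manip.Unreachable and nothing moves.
- manip.sign_off(): hands the job in; it is judged then, once.
Trained networks look in the newest picture that a camera, given by its name, has taken for a name from the list of things; names that differ only in an ending like _2 or _b are one class to them, and where a whole thing is asked for, a point or a joint stands for the part that bears it (a point fixed in the world has none). Each returns a list of dicts, best first, with "confidence" (0 to 1); they miss things now and then, are a little off and sometimes report something else, mostly with a low value. They report only what shows in the picture. A call takes as long as a camera call.
- manip.look_for(camera, name): "at" ([x, y, z] in m, in world coordinates, good to about 4 mm: the middle of the surface that is visible of it).
Readings, each from a call of its own:
- manip.current_time(): time.
- manip.current_qpos(): joint angles.
- manip.current_joint_vel(): joint speeds.
- manip.current_joint_torque(): joint torques, N m.
- manip.current_ee_pos(): TCP position.
- manip.current_tcp_rot(): TCP orientation.
- manip.current_force(): force on the tool from outside, world axes, zero at the start.
- manip.current_ft_torque(): the same for the moment, N m.
- manip.current_grip_width(): opening from 0.0 (shut) to 1.0 (fully open).
- manip.current_grip_force(): force on a finger pad.
Only numpy, scipy, OpenCV 4.12 (cv2) and the standard library are available. Lean on these libraries where they do the work, as an engineer would, in place of code of your own. Each camera call takes 0.05 s, during which the arm holds its last target. There are 200 camera calls.

TASK

Set the small empty steel pan down (do not drop it) between the corner lugs of the carriage, which waits at the loading end of the filling slide. Push the carriage along the rods to the next notch, the middle one, so that it clicks in under the funnel, then press the funnel holder fully down to its stop so that the spout stands inside the pan. Leave the things standing round about where they are.

Things in the scene. Friction and masses are not known exactly. Their poses are not given: they have to be found in the camera images.
- pan: Empty open steel pan, loose right of the slide; rim 108 x 176 mm, 65 high, 0.28 kg; walls lean in to 76 x 140 at the foot. Origin: centre of underside; x along its short, y along its long side, z up. Pinch the rim from above at the middle of a long side (x = +-54 outside), one finger inside: about 30 mm across, gripped centred at x = +-42, tips up to 25 mm below the top. Both ends are alike.
- carriage_seat (a point): Point on the carriage plate, 46 mm above the worktop, midway between its 4 corner lugs: goes under the centre of the pan's underside. x across the slide (away from the robot), y along it (to the left), z up. Lugs: sheet angles with flared lips, 25 mm high; 159 (x) by 91 mm (y) between them, so the pan's long side lies along this x, either way round. Plate 232 x 128 mm.
- carriage_knob (a point): Centre of the top of the upright black knob by which the carriage is pushed, on the robot's side of it: 148 mm before and 40 mm right of carriage_seat, same axes, moves with it. Top 98 mm above the worktop; 27 mm across at its thickest, 17 to 20 mm near its foot; 52 mm tall, standing on a plate 46 mm above the worktop.
- carriage (a joint): Carriage along the slide, m: 0 in the loading notch (right end; starts here), 0.160 in the middle notch, under the funnel, 0.320 in the last (left). Grows along the slide's +y. A spring roller drops into each notch and centres the carriage from up to 5 mm either side; about 11 N moves it out of a notch, 2 N between notches. The slide itself is fixed.
- fill_station (a point): Fixed point under the funnel, 46 mm above the worktop, where carriage_seat lies when the carriage is in the middle notch. y: the direction in which the carriage is pushed; x across the slide, away from the robot; z up. The slide (two guide rods between end blocks) reaches 245 mm either way along y.
- funnel_holder (a joint): How far the funnel holder is pushed down its column, m: 0 up, 0.045 fully down on its stop; starts near 0. Friction holds it where it is left; about 5 N downward moves it.
- press_knob (a point): Centre of the top of the black mushroom knob, 34 mm across, on the funnel holder, pressed to move it down; 122 mm left (slide's +y) of the funnel's axis. Holder up: 268 mm above the worktop, 15 mm above the funnel's top edge. Axes as fill_station.
- spout_end (a point): Lower end of the funnel's spout: 128 mm above the worktop with the holder up, 83 mm with it down (a pan's rim in the carriage: 111 mm). Steel funnel 152 mm across the top, 125 mm high, in a wire ring on a collar that slides on a column 300 mm tall, 138 mm behind the funnel's axis.
- ramekin: Bystander: round white ramekin, 69 mm across, 34 mm high, on the worktop in front of the slide's left half. Origin: centre of its underside.
- spice_jar: Bystander: spice jar with a black cap, 44 mm across, 99 mm high, behind and to the right of the slide. Origin: centre of its underside.

How it is judged:
By the outcome, as a careful person would: the job done as asked, in the order asked, and still so for the second after the job is handed in, with the robot touching nothing.
It also fails if it takes over 64 s, if anything falls off the work surface, if the arm or the gripper's body presses on something with over 40 N, if the wrist force passes 120 N, or if a joint passes its speed limit or range.

## Working session

There is one attempt and no reset: what is moved stays moved. The work goes in short steps, each a Python script; the robot and the scene stay as the last script left them, time stands still between calls to the robot, and variables do not carry over. Pictures are saved under pics/ and viewed, at most 10 in all, crops included, and the job is handed in when it is done.

```bash
mkdir -p pics; ls; python3 - <<'E'
from bench import manip
import cv2,numpy as np
for c in ["top","side"]:
    p,d=manip.grab_frame(c); cv2.imwrite(f"pics/{c}0.png",p[:,:,::-1]); np.savez(f"{c}0.npz",p=p,d=d,**manip.get_calibration(c))
    for n in ["pan","carriage_seat","carriage_knob","press_knob","spout_end","ramekin","spice_jar"]:
        r=manip.look_for(c,n); print(c,n,[(np.round(q["at"],3).tolist(),round(q["confidence"],2)) for q in r[:2]])
print(manip.current_time())
E
```

```text
pics
top pan [([0.483, -0.417, 0.018], 0.69)]
top carriage_seat [([0.571, -0.11, 0.05], 0.96)]
top carriage_knob [([0.569, -0.109, 0.05], 0.55)]
top press_knob [([0.612, 0.058, 0.22], 0.94)]
top spout_end [([0.62, 0.055, 0.219], 0.75)]
top ramekin [([0.351, 0.248, 0.007], 0.93)]
top spice_jar [([0.652, -0.274, 0.098], 0.58)]
side pan [([0.48, -0.386, 0.035], 0.74), ([0.598, -0.0, 0.042], 0.49)]
side carriage_seat [([0.57, -0.12, 0.05], 0.58)]
side carriage_knob [([0.572, -0.119, 0.047], 0.86)]
side press_knob [([0.609, 0.053, 0.224], 0.8), ([0.481, -0.382, 0.034], 0.52)]
side spout_end [([0.61, 0.054, 0.222], 0.58)]
side ramekin [([0.35, 0.246, 0.018], 0.74)]
side spice_jar [([0.665, -0.293, 0.065], 0.73)]
0.8
```

View pics/top0.png

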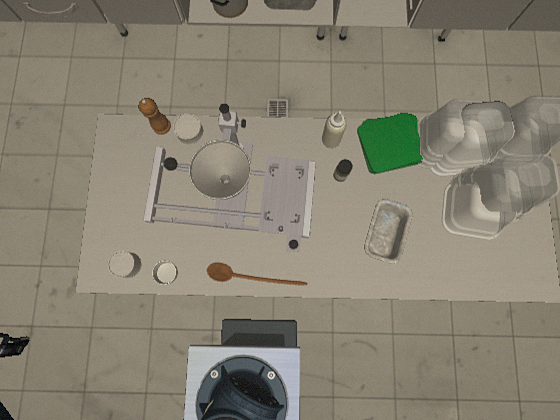

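View pics/side0.png

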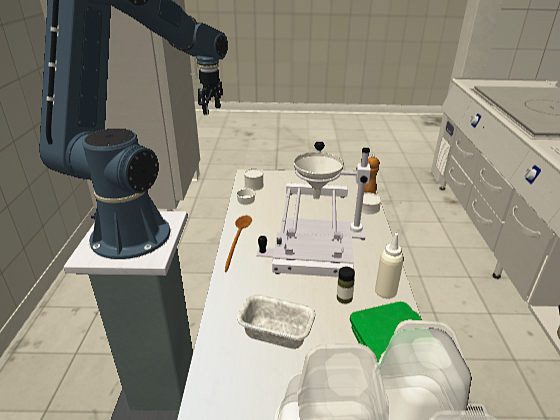

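The top view shows the pan at about (388,230), the carriage plate at (286,193) with its knob at (293,244), the funnel at (220,170) and the press knob at (170,164). The slide is turned by a few degrees. Next I'll measure these from the depth image.

```bash
cat > h.py <<'E'
import numpy as np, cv2
def cloud(d,K,R,t):
    v,u=np.mgrid[:d.shape[0],:d.shape[1]]
    P=np.stack([(u-K[0,2])/K[0,0]*d,(v-K[1,2])/K[1,1]*d,d],-1)-t
    W=P@R; W[d<=0]=np.nan; return W
def load(c):
    z=np.load(c); return z["p"],cloud(z["d"].astype(float),z["camera_matrix"],z["R"],z["t"])
def rect(pts): 
    return cv2.minAreaRect((pts[:,:2]*1000).astype(np.float32))
def box(W,x0,x1,y0,y1,z0,z1):
    return W[(W[...,0]>x0)&(W[...,0]<x1)&(W[...,1]>y0)&(W[...,1]<y1)&(W[...,2]>z0)&(W[...,2]<z1)]
E
python3 - <<'E'
from h import *
np.set_printoptions(precision=3,suppress=True)
for c in ["top","side"]:
    p,W=load(c+"0.npz"); print(c)
    q=box(W,.3,.6,-.6,-.28,.045,.08); print("pan",len(q),rect(q),np.percentile(q[:,2],[5,50,95]))
    q=box(W,.47,.75,-.25,0.02,.038,.055); print("plate",len(q),rect(q),np.median(q[:,2]))
    q=box(W,.38,.47,-.2,-.05,.085,.11); print("knob",len(q),q.mean(0),rect(q))
    q=box(W,.5,.8,.13,.3,.25,.3); print("press",len(q),q.mean(0),rect(q))
    q=box(W,.45,.8,-.05,.125,.235,.27); print("funnelrim",len(q),rect(q))
    q=box(W,.42,.52,-.0,.35,.03,.3); print("endish",len(q))
p,W=load("top0.npz")
for uv in [(293,244),(170,164),(220,170),(158,150),(150,221),(311,163),(306,235),(281,229),(224,108)]:
    print(uv,W[uv[1],uv[0]])
cv2.imwrite("pics/c1.png",cv2.resize(p[130:270,140:420,::-1],None,fx=2.8,fy=2.8,interpolation=cv2.INTER_CUBIC))
E
```

```text
top
pan 934 ((470.6539001464844, -466.74005126953125), (246.9737091064453, 181.23773193359375), 80.85933685302734) [0.049 0.063 0.068]
plate 3549 ((618.5361938476562, -113.80978393554688), (201.7509002685547, 317.48486328125), 76.14554595947266) 0.04551791442207179
knob 69 [ 0.433 -0.134  0.096] ((433.0223388671875, -133.8489532470703), (22.166988372802734, 22.1788387298584), 89.94058990478516)
press 138 [0.604 0.173 0.26 ] ((604.8676147460938, 174.4934844970703), (28.883502960205078, 31.803607940673828), 21.475582122802734)
funnelrim 619 ((635.4710693359375, 53.421226501464844), (230.26438903808594, 147.13987731933594), 2.2244043350219727)
endish 218
side
pan 1261 ((481.3770751953125, -407.745361328125), (111.52197265625, 175.8665771484375), 73.238525390625) [0.048 0.063 0.066]
plate 2252 ((611.5606079101562, -139.33766174316406), (193.46754455566406, 288.8330993652344), 86.40062713623047) 0.04550476397462262
knob 60 [ 0.434 -0.141  0.094] ((434.48602294921875, -139.29974365234375), (24.42747688293457, 20.94699478149414), 24.22745132446289)
press 53 [0.606 0.167 0.258] ((607.1953735351562, 168.69873046875), (31.029211044311523, 24.217273712158203), 13.170499801635742)
funnelrim 504 ((638.6458129882812, 49.49506759643555), (231.12684631347656, 150.6765594482422), 0.16993942856788635)
endish 67
(293, 244) [ 0.433 -0.134  0.092]
(170, 164) [0.6   0.17  0.267]
(220, 170) [0.617 0.065 0.173]
(158, 150) [0.718 0.279 0.042]
(150, 221) [0.499 0.285 0.038]
(311, 163) [ 0.686 -0.187  0.04 ]
(306, 235) [ 0.466 -0.173  0.042]
(281, 229) [ 0.478 -0.1    0.068]
(224, 108) [0.734 0.042 0.297]
```

View pics/c1.png

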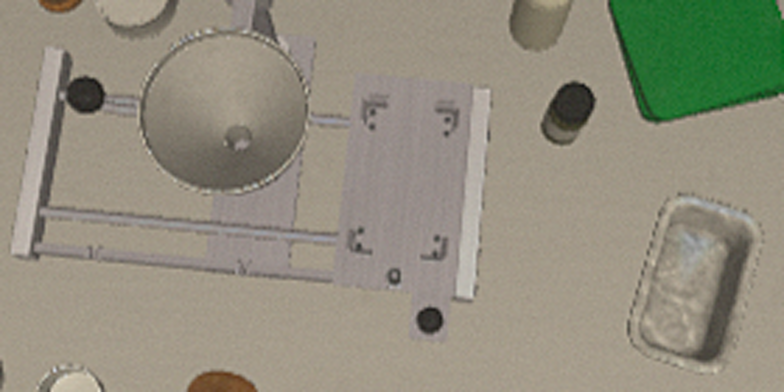

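The crop shows the four lugs at (375,110), (450,118), (358,238) and (435,245), and the knob at (430,320). The pan's long axis points up and to the right. I'll go to a viewpoint over the carriage and pan for closer wrist views.

```bash
cat >> h.py <<'E'
def down(a):  # tool pointing down, closing line at angle a (rad) from world x
    y=np.array([np.cos(a),np.sin(a),0]); z=np.array([0,0,-1.]); return np.column_stack([np.cross(y,z),y,z])
def shot(m,n):
    cal=m.get_calibration("wrist"); p,d=m.grab_frame("wrist")
    cv2.imwrite(f"pics/{n}.png",p[:,:,::-1]); np.savez(n+".npz",p=p,d=d,**cal); return p,cloud(d.astype(float),cal["camera_matrix"],cal["R"],cal["t"])
E
python3 - <<'E'
from bench import manip as m
from h import *
np.set_printoptions(precision=3,suppress=True)
R0=m.current_tcp_rot(); print(R0)
cal=m.get_calibration("wrist"); c=-cal["R"].T@cal["t"]; print("cam in tool",R0.T@(c-m.current_ee_pos()),"axis",R0.T@cal["R"].T[:,2],cal["camera_matrix"][0,0])
s=1 if R0[1,1]>0 else -1
print(s)
m.move_l([.202,.511,.36],max_speed=.2)
Rt=down(s*np.pi/2-.07)
for p,n in [([.46,-.12,.40],"w1"),([.43,-.38,.40],"w2")]:
    m.move_ptp(p,Rt); shot(m,n)
    for k in ["pan","carriage_seat","carriage_knob"]: 
        print(n,k,[(np.round(q["at"],3).tolist(),round(q["confidence"],2)) for q in m.look_for("wrist",k)[:1]])
print(m.current_time(),m.current_qpos())
w=np.hstack([cv2.imread("pics/w1.png"),cv2.imread("pics/w2.png")]); cv2.imwrite("pics/w12.png",cv2.resize(w,(800,300),interpolation=cv2.INTER_AREA))
E
```

```text
[[-0.93   0.368 -0.   ]
 [ 0.368  0.93   0.   ]
 [ 0.     0.    -1.   ]]
cam in tool [ 0.067 -0.001 -0.143] axis [-0.266  0.001  0.964] 299.7505941607339
1
w1 pan [([0.481, -0.429, 0.038], 0.78)]
w1 carriage_seat [([0.565, -0.109, 0.045], 0.75)]
w1 carriage_knob []
w2 pan [([0.483, -0.407, 0.02], 0.94)]
w2 carriage_seat [([0.554, -0.104, 0.047], 0.56)]
w2 carriage_knob [([0.551, -0.112, 0.046], 0.8)]
5.4417 [-0.803  0.283  1.335  0.     1.523 -2.305]
```

View pics/w12.png

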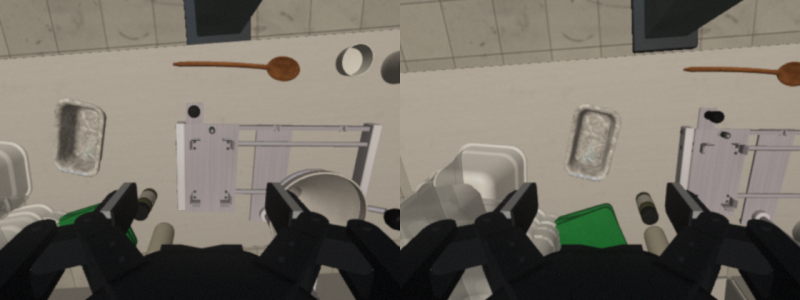

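The wrist views show the carriage clearly: in w1 the lugs are near (195,144), (229,145), (195,196) and (229,199), with the knob at (193,111). In w2 the pan is at (592,140). Now I'll fit these.

```bash
python3 - <<'E'
from h import *
np.set_printoptions(precision=4,suppress=True)
for n in ["w1","w2","top0","side0"]:
    p,W=load(n+".npz"); print(n)
    q=box(W,.37,.59,-.52,-.31,.059,.075); print(" panrim",len(q),[np.round(r,1) for r in rect(q)],np.percentile(q[:,2],[50,95]))
    q=box(W,.47,.69,-.165,-.04,.056,.08); 
    L,c=[],q[:,:2].mean(0)
    for sx in(-1,1):
        for sy in(-1,1):
            s=q[(np.sign(q[:,0]-.571)==sx)&(np.sign(q[:,1]+.105)==sy)]
            print("  lug",sx,sy,len(s),s.min(0)if len(s) else'',s.max(0) if len(s) else'')
    q=box(W,.41,.46,-.16,-.11,.088,.11); print(" knob",len(q),(q.max(0)+q.min(0))/2 if len(q) else '')
    # plate edges: long-edge line fit on left side via per-x-bin extreme
    q=box(W,.455,.695,-.2,-.0,.041,.052)
    e=[]
    for x in np.arange(.475,.67,.012):
        s=q[abs(q[:,0]-x)<.006]; s=s[s[:,1]>-.12]
        y=np.sort(s[:,1]); g=np.where(np.diff(y)>.006)[0]; 
        if len(y): e.append((x,y[g[0]] if len(g) else y[-1]))
    e=np.array(e); 
    if len(e)>5:
        k=np.polyfit(e[:,0],e[:,1],1); r=abs(e[:,1]-np.polyval(k,e[:,0])); k=np.polyfit(*e[r<=np.median(r)*2].T,1); print(" left edge slope",k[0],"y at x=.57",np.polyval(k,.57))
    # press knob
    q=box(W,.57,.64,.14,.21,.255,.29); print(" press",len(q),(q.max(0)+q.min(0))/2 if len(q) else '')
E
```

```text
w1
 panrim 2509 [array([ 482.1, -405.9]), array([109.1, 176.6]), np.float64(73.0)] [0.0647 0.0668]
  lug -1 -1 100 [ 0.4833 -0.1533  0.0616] [ 0.5213 -0.1051  0.0734]
  lug -1 1 185 [ 0.4736 -0.105   0.0567] [ 0.5287 -0.0483  0.0734]
  lug 1 -1 126 [ 0.6404 -0.1634  0.056 ] [ 0.6676 -0.1388  0.0721]
  lug 1 1 136 [ 0.6472 -0.087   0.0566] [ 0.6746 -0.059   0.0724]
 knob 241 [ 0.4342 -0.1344  0.0949]
 left edge slope -0.052084962785599716 y at x=.57 -0.042590263751250836
 press 309 [0.6053 0.165  0.2595]
w2
 panrim 2316 [array([ 481.9, -406.3]), array([107.8, 176.2]), np.float64(73.0)] [0.065  0.0671]
  lug -1 -1 106 [ 0.4778 -0.1538  0.0562] [ 0.5221 -0.105   0.0731]
  lug -1 1 261 [ 0.4734 -0.105   0.0565] [ 0.5297 -0.0483  0.0727]
  lug 1 -1 0  
  lug 1 1 192 [ 0.6468 -0.0886  0.0561] [ 0.6724 -0.0592  0.0725]
 knob 253 [ 0.4343 -0.1371  0.0947]
 left edge slope -0.05063124552285342 y at x=.57 -0.04163414671896774
 press 0 
top0
 panrim 757 [array([ 481. , -405.7]), array([108.8, 176.9]), np.float64(72.5)] [0.0641 0.0679]
  lug -1 -1 30 [ 0.4954 -0.1507  0.0596] [ 0.52   -0.1253  0.0738]
  lug -1 1 55 [ 0.4732 -0.1028  0.0571] [ 0.528  -0.0477  0.074 ]
  lug 1 -1 39 [ 0.6389 -0.1639  0.0572] [ 0.6672 -0.1378  0.0728]
  lug 1 1 38 [ 0.6471 -0.0845  0.0572] [ 0.6711 -0.0585  0.073 ]
 knob 68 [ 0.433  -0.1338  0.0962]
 left edge slope -0.06446755538305231 y at x=.57 -0.042731212768275004
 press 123 [0.6045 0.1739 0.261 ]
side0
 panrim 918 [array([ 481.4, -407.7]), array([111.5, 175.9]), np.float64(73.2)] [0.0642 0.0668]
  lug -1 -1 44 [ 0.479  -0.1538  0.0563] [ 0.5205 -0.1055  0.0715]
  lug -1 1 65 [ 0.4758 -0.1049  0.0561] [ 0.5271 -0.0476  0.0716]
  lug 1 -1 43 [ 0.6399 -0.1648  0.057 ] [ 0.6675 -0.1377  0.0718]
  lug 1 1 48 [ 0.6486 -0.0905  0.0562] [ 0.6719 -0.0589  0.0729]
 knob 52 [ 0.4338 -0.139   0.094 ]
 left edge slope 0.04408106112915657 y at x=.57 -0.05114508569708512
 press 39 [0.6056 0.17   0.2596]
```

```bash
python3 - <<'E'
from bench import manip as m
from h import *
np.set_printoptions(precision=4,suppress=True)
a=np.radians(73); c=np.array([.4818,-.406]); g=c-.042*np.array([np.cos(a),np.sin(a)])
m.set_gripper(1.0,60)
m.move_ptp([*g,.14],down(a)); print(m.current_qpos())
f0=m.current_force()
m.move_l([*g,.043],max_speed=.08); print("df",m.current_force()-f0)
m.set_gripper(0.0,60); print("grip",m.current_grip_width(),m.current_grip_force())
m.move_l([*g,.19],max_speed=.1); print("df",m.current_force()-f0)
shot(m,"g1"); print(m.current_time(),m.current_ee_pos())
E
```

```text
[-0.8316  0.6208  1.4581  0.      1.0603 -2.1062]
df [ 0.428  -0.956  -0.2082]
grip 0.19525099054804057 57.57673166692257
df [-0.2785 -0.3475 -2.418 ]
10.425 [ 0.4693 -0.446   0.1894]
```

View pics/g1.png

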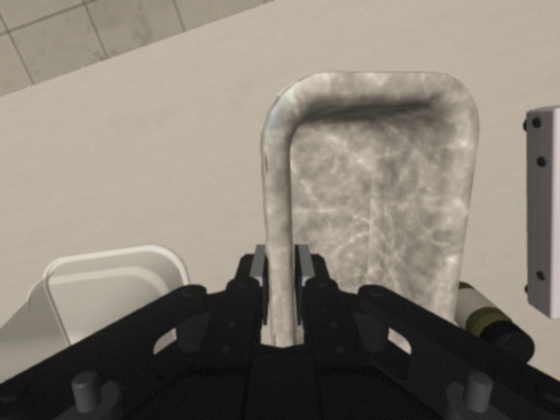

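The pan is held firmly by the rim, with its wall centred between the pads at about (283,290). Next I'll measure where it sits in the hand and how far it tilts, then carry it above the seat.

```bash
cat >> h.py <<'E'
def inhand(W,tcp,R,rz=None):
    """pan rim points in the tool frame: plane fit and extents"""
    T=(W.reshape(-1,3)-tcp)@R; T=T[np.isfinite(T).all(1)]
    s=T[(T[:,1]>-.03)&(T[:,1]<.115)&(T[:,0]>.025)&(T[:,0]<.11)&(T[:,2]<.05)&(T[:,2]>-.05)]  # toward robot, clear of gripper
    r=s[s[:,2]<0.0]
    # highest strip along left wall, right wall
    zl=np.percentile(s[(s[:,1]<.005)][:,2],10); zr=np.percentile(s[s[:,1]>.075][:,2],10)
    return dict(n=len(s),zl=zl,zr=zr,y=np.percentile(s[:,1],[.5,99.5]),xmax=np.percentile(s[:,0],99.5))
E
python3 - <<'E'
from bench import manip as m
from h import *
np.set_printoptions(precision=4,suppress=True)
p,W=load("g1.npz"); tcp=m.current_ee_pos(); R=m.current_tcp_rot(); print(inhand(W,tcp,R))
T=(W-tcp)@R
for y in (150,200,230):
    print(y,[T[y,u] for u in (262,270,278,284,465,472,478)])
print("far rim",[T[v,360] for v in (70,76,82,90)])
yaw=-.063; a=np.pi/2+yaw; seat=np.array([.584,-.106]); g=seat-.042*np.array([np.cos(a),np.sin(a)])
m.move_ptp([*g,.20],down(a)); shot(m,"g2")
for c in("top","side"):
    p,d=m.grab_frame(c); cv2.imwrite(f"pics/{c}1.png",p[:,:,::-1]); np.savez(f"{c}1.npz",p=p,d=d,**m.get_calibration(c))
    p,W=load(c+"1.npz"); q=box(W,.46,.70,-.2,-.03,.19,.235); print(c,len(q),rect(q) if len(q) else '')
    print("  all z",np.percentile(q[:,2],[5,50,95]))
print(m.current_time(),m.current_ee_pos(),m.current_qpos())
w=np.hstack([cv2.imread("pics/g2.png"),cv2.imread("pics/side1.png")]); cv2.imwrite("pics/g2s.png",cv2.resize(w,(800,300),interpolation=cv2.INTER_AREA))
E
```

```text
{'n': 21754, 'zl': np.float64(-0.02317943381123293), 'zr': np.float64(0.003242635617096829), 'y': array([-0.0089,  0.0943]), 'xmax': np.float64(0.08906578904623866)}
150 [array([ 0.058 , -0.0084, -0.0226]), array([ 0.0581, -0.0052, -0.0235]), array([ 0.058 , -0.0021, -0.0221]), array([ 0.0578,  0.0003, -0.0193]), array([0.056 , 0.0879, 0.0038]), array([0.0561, 0.091 , 0.0033]), array([0.0422, 0.2128, 0.1877])]
200 [array([ 0.0363, -0.0091, -0.0173]), array([ 0.0377, -0.0055, -0.0229]), array([ 0.0378, -0.0021, -0.0234]), array([ 0.0373,  0.0003, -0.0211]), array([0.0311, 0.0923, 0.0042]), array([-0.0139,  0.2161,  0.1883]), array([-0.0138,  0.2226,  0.1877])]
230 [array([-0.0501, -0.0236,  0.1885]), array([ 0.0247, -0.0056, -0.0232]), array([ 0.024 , -0.0022, -0.0213]), array([ 0.0244,  0.0004, -0.0223]), array([0.0144, 0.096 , 0.006 ]), array([-0.0504,  0.2229,  0.1893]), array([-0.05  ,  0.2292,  0.1881])]
far rim [array([0.1222, 0.0791, 0.1884]), array([ 0.0868,  0.0313, -0.0112]), array([ 0.0844,  0.0312, -0.0122]), array([ 0.0814,  0.0315, -0.0118])]
top 0 Traceback (most recent call last):
  File "<stdin>", line 14, in <module>
    return _quantile_unchecked(
        a, q, axis, out, overwrite_input, method, keepdims, weights)
    return _ureduce(a,
                    func=_quantile_ureduce_func,
    ...<5 lines>...
                    overwrite_input=overwrite_input,
                    method=method)
    r = func(a, **kwargs)
    result = _quantile(arr,
                       quantiles=q,
    ...<2 lines>...
                       out=out,
                       weights=wgt)
    slices_having_nans = np.isnan(arr[-1, ...])
                                  ~~~^^^^^^^^^
IndexError: index -1 is out of bounds for axis 0 with size 0
```

The pads aligned with the leaning wall, so the pan hangs tilted about 14.7°. I'll tilt the tool to level it above the seat and check again.

```bash
cat >> h.py <<'E'
YAW=-.063; SEAT=np.array([.584,-.106,.046])
S=np.array([[np.cos(YAW),-np.sin(YAW),0],[np.sin(YAW),np.cos(YAW),0],[0,0,1]])
def pan_pose(tilt,bottom,up,seat=SEAT):
    c,s=np.cos(tilt),np.sin(tilt); P=np.array([[-1,0,0],[0,c,s],[0,s,-c]]).T
    R=S@P.T; return seat+[0,0,up]-R@bottom, R
E
python3 - <<'E'
from bench import manip as m
from h import *
np.set_printoptions(precision=4,suppress=True)
p,R=pan_pose(np.arctan2(.0275,.1045),np.array([.0005,.0268,.0541]),.08)
m.move_l(p,R,max_speed=.1); print(m.current_ee_pos()-p,m.current_qpos(),m.current_time())
_,W=shot(m,"g3")
p,d=m.grab_frame("side"); cv2.imwrite("pics/side2.png",p[:,:,::-1]); np.savez("side2.npz",p=p,d=d,**m.get_calibration("side"))
_,W2=load("side2.npz")
for n,w in(("wrist",W),("side",W2)):
    L=(w-SEAT)@S   # slide frame, expected rim z .145, x+-.088 y+-.054
    q=box(L,-.12,.12,-.07,.07,.135,.155); 
    for nm,k in (("near x<-.05",q[:,0]<-.05),("right y<-.045",q[:,1]<-.04),("left y>.04",q[:,1]>.04),("far",q[:,0]>.05)):
        s=q[k]; print(n,nm,len(s),*( (np.percentile(s,1,0),np.percentile(s,99,0),np.median(s,0)) if len(s) else ()))
    q=box(L,-.095,-.06,-.03,.03,.12,.16); print("  near wall top",np.percentile(q,[1,50,99],0) if len(q) else '')
w=np.hstack([cv2.imread("pics/g3.png"),cv2.imread("pics/side2.png")]); cv2.imwrite("pics/g3s.png",cv2.resize(w,(800,300),interpolation=cv2.INTER_AREA))
E
```

```text
[-0.0003 -0.0013 -0.0002] [-0.4297  0.542   1.5368  0.2584  1.1685 -2.0495] 12.1667
wrist near x<-.05 10588 [-0.0888 -0.0544  0.1358] [-0.0507  0.0504  0.1472] [-0.0771 -0.0071  0.1442]
wrist right y<-.045 7807 [-0.0813 -0.0644  0.1385] [ 0.0334 -0.0403  0.1528] [-0.0291 -0.0485  0.1461]
wrist left y>.04 6506 [-0.0788  0.0402  0.1353] [0.0371 0.0545 0.1449] [-0.0233  0.0448  0.1428]
wrist far 0
  near wall top [[-0.0891 -0.0295  0.1214]
 [-0.0811 -0.001   0.144 ]
 [-0.0734  0.0295  0.1464]]
side near x<-.05 154 [-0.0893 -0.0574  0.1353] [-0.0512  0.05    0.1472] [-0.0768  0.0027  0.1432]
side right y<-.045 182 [-0.0806 -0.0686  0.1372] [ 0.0775 -0.0405  0.1487] [-0.0061 -0.0507  0.145 ]
side left y>.04 149 [-0.0763  0.0401  0.1353] [0.0746 0.0542 0.1459] [0.0243 0.0449 0.1419]
side far 155 [ 0.0504 -0.0525  0.1353] [0.0852 0.054  0.1486] [0.0728 0.0077 0.1442]
  near wall top [[-0.0899 -0.0295  0.121 ]
 [-0.0814  0.0037  0.1431]
 [-0.0729  0.0292  0.1472]]
```

View pics/g3s.png

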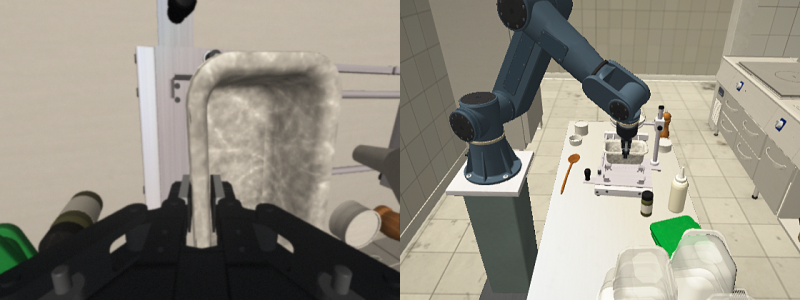

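The pan is now level to about 1° and within 1–2 mm of the seat. I'll lower it while watching the force.

```bash
python3 - <<'E'
from bench import manip as m
from h import *
np.set_printoptions(precision=4,suppress=True)
t=np.arctan2(.0275,.1045)+.018; b=np.array([.0005-.001,.0268,.0541])
for up in(.03,):
    p,R=pan_pose(t,b,up); m.move_l(p,R,max_speed=.1)
m.dwell(.2); f0=m.current_force()
for up in [.024,.02,.016,.012,.009,.007,.005,.0035,.002,.001,0,-.001,-.002,-.003]:
    p,R=pan_pose(t,b,up); m.move_l(p,max_speed=.04); f=m.current_force()-f0; print(up,f,(m.current_ee_pos()-p)[2])
    if f[2]>6 or np.linalg.norm(f)>15: break
shot(m,"g4"); print(m.current_time())
E
```

```text
0.024 [1.0389 0.5132 0.4146] -0.00032374704468454696
0.02 [ 1.4506  0.2297 -0.856 ] -0.00032796795332518114
0.016 [ 0.6509  0.7815 -0.3758] -0.00028818539195908655
0.012 [ 0.4127  0.1518 -0.5037] -0.0002930069828199766
0.009 [ 0.1142  0.2337 -0.2212] -0.0001828441648155793
0.007 [ 0.3216  0.2246 -0.1951] -0.00012069307103494686
0.005 [ 1.0978 -0.1781 -0.5182] -0.0001359459692415188
0.0035 [ 0.095  -0.2449 -0.6513] -7.309090127040341e-05
0.002 [-0.2504  0.309  -0.2679] -8.232581349694457e-05
0.001 [ 0.1996  0.5271 -0.6461] -4.748818784455766e-05
0 [ 0.9703 -0.6893  1.8479] 0.00018027818106282345
-0.001 [-0.2165 -2.0914  7.6629] 0.0007557878752334074
16.225
```

View pics/g4.png

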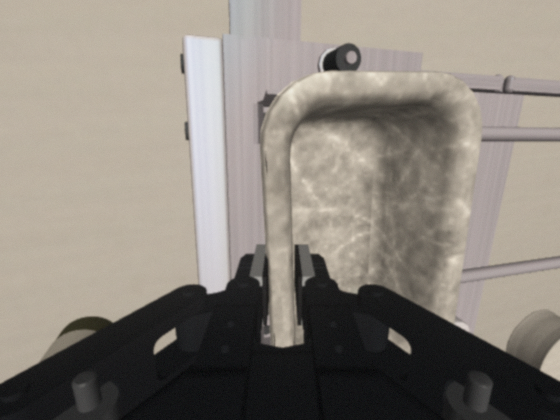

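The pan met the plate at exactly the expected height, between the lugs, with no side force. Now I'll release it and check.

```bash
python3 - <<'E'
from bench import manip as m
from h import *
np.set_printoptions(precision=4,suppress=True)
m.set_gripper(.6); p=m.current_ee_pos(); R=m.current_tcp_rot()
m.move_l(p-.09*R[:,2],max_speed=.1)
m.move_ptp([.43,-.16,.36],down(np.pi/2+YAW)); _,W=shot(m,"g5")
L=(W-SEAT)@S; q=box(L,-.11,.11,-.08,.08,.058,.075); print("rim",len(q),rect(q),np.percentile(q,[1,50,99],0))
for k in [q[:,1]<-.04,q[:,1]>.04,q[:,0]<-.07,q[:,0]>.07]: print(np.median(q[k],0))
q=box(L,-.175,-.125,-.065,-.015,.03,.06); print("knob",len(q),(q.max(0)+q.min(0))/2,((q.max(0)+q.min(0))/2)@S.T+SEAT)
W3=(W-SEAT)@S; q=box(W3,-.06,.06,.2,.34,.2,.235); print("press slide frame",len(q),(q.max(0)+q.min(0))/2 if len(q) else'')
print(m.current_time())
E
```

```text
rim 2185 ((-2.5748291015625, 0.8695259094238281), (176.5812530517578, 107.96554565429688), 0.6074889898300171) [[-0.0905 -0.0535  0.0585]
 [-0.0391 -0.0249  0.0652]
 [ 0.084   0.0522  0.0678]]
[-0.017  -0.0462  0.0659]
[-0.0586  0.0456  0.0648]
[-0.0833 -0.0004  0.0654]
[ 0.0764 -0.0045  0.0646]
knob 286 [-0.1481 -0.0385  0.0426] [ 0.4337 -0.1351  0.0886]
press slide frame 6 [-0.0581  0.2014  0.2017]
18.725
```

View pics/g5.png

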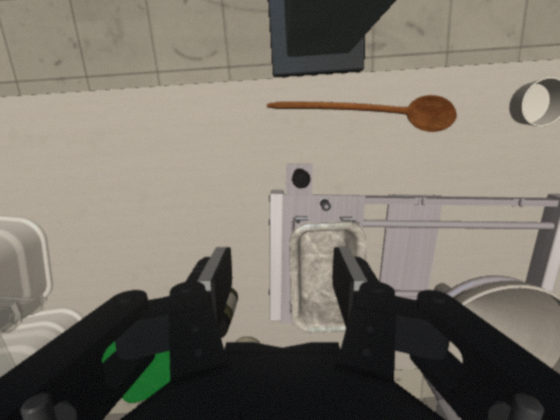

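The pan is seated level, with its rim 65 mm above the plate and centred within 1–3 mm. Next I'll grip the carriage knob lightly and push it 160 mm along the slide.

```bash
python3 - <<'E'
from bench import manip as m
from h import *
np.set_printoptions(precision=4,suppress=True)
R=down(np.pi/2+YAW); k=np.array([.4337,-.1352]); d=S[:2,1]
m.move_ptp([*k,.16],R); f0=m.current_force()
m.move_l([*k,.057],max_speed=.1); print(m.current_force()-f0)
m.set_gripper(0.,25); print("grip",m.current_grip_width(),m.current_grip_force(),m.current_force()-f0)
for s in(.02,.08,.14,.16):
    m.move_l([*(k+d*s),.057],max_speed=.08); print(s,S.T@(m.current_force()-f0))
m.dwell(.3); print(S.T@(m.current_force()-f0))
m.set_gripper(.6); m.dwell(.2)
m.move_l([*(k+d*.16),.17],max_speed=.15)
m.move_ptp([.40,.02,.36],R); _,W=shot(m,"g6"); L=(W-SEAT)@S
q=box(L,-.175,-.125,.09,.15,.03,.06); print("knob",len(q),(q.max(0)+q.min(0))/2)
for c in("top","side"):
    p,dd=m.grab_frame(c); cv2.imwrite(f"pics/{c}3.png",p[:,:,::-1]); np.savez(f"{c}3.npz",p=p,d=dd,**m.get_calibration(c))
    _,w=load(c+"3.npz"); l=(w-SEAT)@S
    q=box(l,-.175,-.125,.09,.15,.03,.06); print(c,"knob",len(q),(q.max(0)+q.min(0))/2 if len(q) else '')
    _,w=load(c+"0.npz"); l=(w-SEAT)@S; q=box(l,-.175,-.125,-.07,-.01,.03,.06); print(c,"knob before",len(q),(q.max(0)+q.min(0))/2)
    q=box(l,-.04,.05,.25,.32,.205,.24); print(c,"press",len(q),(q.max(0)+q.min(0))/2)
q=box(L,-.04,.05,.25,.32,.205,.24); print("wrist press",len(q),(q.max(0)+q.min(0))/2 if len(q) else '')
print(m.current_time())
w=np.hstack([cv2.imread("pics/g6.png"),cv2.imread("pics/top3.png")]); cv2.imwrite("pics/g6t.png",cv2.resize(w,(800,300),interpolation=cv2.INTER_AREA))
E
```

```text
[-1.0505  0.1969 -0.5197]
grip 0.29660104316817704 24.090306255966425 [-0.2324 10.9043  8.0719]
0.02 [-0.6786  6.9705  7.683 ]
0.08 [4.2489 5.4602 2.9218]
0.14 [ 7.8214  4.4077 -2.1424]
0.16 [ 7.8959 12.7176  0.1774]
[ 8.8432 14.6351 -1.5551]
knob 280 [-0.1457  0.1218  0.0425]
top knob 0 
top knob before 69 [-0.1489 -0.0373  0.0479]
top press 138 [0.0028 0.2819 0.213 ]
side knob 63 [-0.1459  0.1169  0.0416]
side knob before 78 [-0.1479 -0.0423  0.0426]
side press 52 [0.0046 0.2771 0.2115]
wrist press 241 [0.0074 0.2755 0.2117]
26.4083
```

View pics/g6t.png

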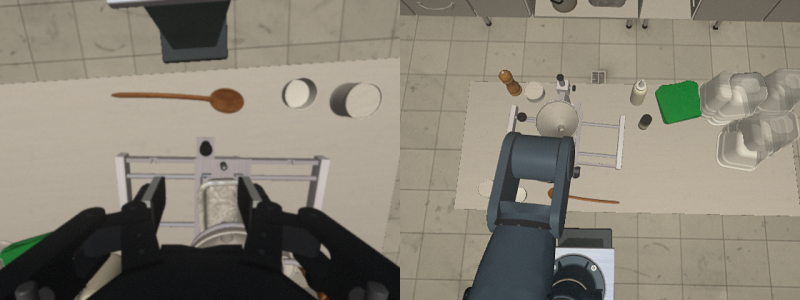

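The carriage moved about 160 mm and sits in the middle notch, with the knob at (205,148) in the wrist view, now left of its start. Now I'll press the holder knob with the fingers shut.

```bash
python3 - <<'E'
from bench import manip as m
from h import *
np.set_printoptions(precision=4,suppress=True)
R=down(np.pi/2+YAW); k=(SEAT+S@np.array([.0035,.280,0]))[:2]; print(k)
m.set_gripper(0.,25)
m.move_ptp([*k,.34],R); m.dwell(.2); f0=m.current_force()
m.move_l([*k,.275],max_speed=.1)
for z in [.268,.26,.25,.24,.232,.227,.225,.224,.223,.222,.221,.220,.219,.218,.217,.216]:
    m.move_l([*k,z],max_speed=.05); f=(m.current_force()-f0); print(z,f,m.current_ee_pos()[2])
    if f[2]>30: break
m.dwell(.2); print(m.current_force()-f0,m.current_ee_pos())
m.move_l([*k,.33],max_speed=.1)
m.move_ptp([.36,.10,.40],R)
_,W=shot(m,"g7")
for c in("top","side"):
    p,dd=m.grab_frame(c); cv2.imwrite(f"pics/{c}4.png",p[:,:,::-1]); np.savez(f"{c}4.npz",p=p,d=dd,**m.get_calibration(c))
for n in("g7","top4","side4"):
    _,w=load(n+".npz"); l=(w-SEAT)@S
    q=box(l,-.03,.04,.25,.31,.16,.24); print(n,"press z",len(q),np.percentile(q[:,2],[50,98])+.046 if len(q) else '')
    q=box(l,-.18,-.12,.09,.15,.03,.06); print(n,"knob",len(q),(q.max(0)+q.min(0))/2 if len(q) else '')
print(m.current_time())
w=np.hstack([cv2.imread("pics/g7.png"),cv2.imread("pics/side4.png")]); cv2.imwrite("pics/g7s.png",cv2.resize(w,(800,300),interpolation=cv2.INTER_AREA))
E
```

```text
[0.6051 0.1732]
0.268 [-0.9435  0.6079 -0.0589] 0.26783876895686065
0.26 [-0.8697  1.016  -1.0471] 0.25975088125575674
0.25 [-1.6373  0.9127  0.4004] 0.24980391104552238
0.24 [-1.0212  1.3426  0.0905] 0.23986086622942754
0.232 [-0.625   0.232   0.1469] 0.23190947658958766
0.227 [-0.5844  0.5696 -0.0219] 0.22696637286745233
0.225 [-0.1478  0.6279  2.4396] 0.2251161849191689
0.224 [-0.8991  0.2765  3.2247] 0.22414460338361294
0.223 [0.4467 1.9747 3.7328] 0.22307635164422215
0.222 [-1.7526  0.0348  7.0763] 0.22252831234324105
0.221 [-4.7926  0.4418 13.2284] 0.22233325077487315
0.22 [-6.5523 -0.6077 18.6004] 0.22220578736064894
0.219 [-10.6465  -1.2195  24.9146] 0.2220613616961663
0.218 [-12.8576  -1.8165  32.4543] 0.2219321234316931
[-14.3584  -1.8203  32.0185] [0.6054 0.1734 0.2219]
g7 press z 0 
g7 knob 233 [-0.1467  0.1225  0.0423]
top4 press z 135 [0.2199 0.2247]
top4 knob 74 [-0.1464  0.1215  0.0427]
side4 press z 65 [0.2161 0.2227]
side4 knob 62 [-0.1458  0.1184  0.0424]
35.4667
```

View pics/g7s.png

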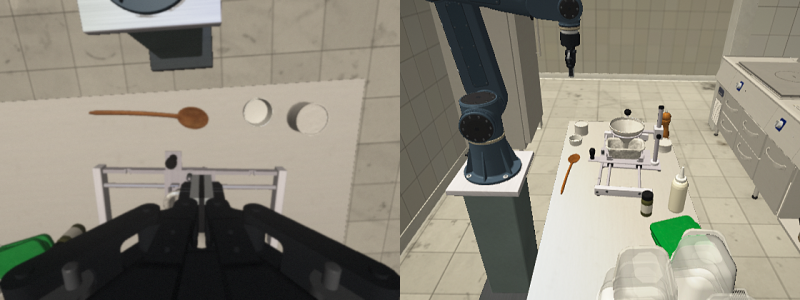

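The side view shows the funnel lowered into the pan. Contact became stiff at z = 0.222, against an expected 0.223. I'll compare heights before and after, then hand in if they agree.

```bash
python3 - <<'E'
from bench import manip as m
from h import *
d=[]
for c in("top","side"):
    z=[]
    for i,o in(("0",.045),("4",0)):
        _,w=load(c+i+".npz"); l=(w-SEAT)@S; q=box(l,-.03,.04,.25,.31,.16+o,.2+o); z.append([len(q),np.percentile(q[:,2],98)+.046, np.median(q[:,2])+.046])
    print(c,np.round(z,4)); d.append(z[0][2]-z[1][2])
print(d,m.current_time())
if min(d)>.042: m.sign_off(); print("signed")
E
```

```text
top [[138.       0.2646   0.2603]
 [135.       0.2247   0.2199]]
side [[52.      0.263   0.2589]
 [65.      0.2227  0.2161]]
[np.float64(0.04048262014154902), np.float64(0.042786841239945694)] 35.4667
```

The knob was already about 4 mm down at the start ("starts near 0"). It now stands at 0.223 ± 0.001, the stop height, and 32 N of pressing could not move it further. Handing in.

```bash
python3 -c "
from bench import manip as m
print(m.sign_off())"
```

```text
the job is handed in; nothing more can be done
None
```

The job is handed in at about 35 s of the 64 s allowed: the pan is seated between the lugs, the carriage is in the middle notch, and the funnel holder is pressed down to its stop over the pan; I don't have the judge's verdict.

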